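# Kit the printer motors with their shaft couplers

### The arm

A 7-joint arm with a two-finger parallel gripper is mounted at the origin on the work surface. World frame = base frame: x ahead of the robot, y to its left, z up, the work surface at z = 0. Lengths are in m, angles in rad, forces in N, time in s.
With the tool pointing down it reaches from about 0.4 to 0.9 m from the base axis. Payload 5.6 kg.
Tool frame: the origin (TCP) lies at the very end of the fingers, on their centre line; the grasp point (between the pads) lies 19 mm behind it; x points along the fingers, y is the direction in which the jaws open and shut, and the axes are right-handed (so a half turn about x gives the same grasp; the last joint's range is limited). The gripper opens to 92 mm and grips with 3 to 60 N. Pads are 20 mm wide; open, the fingers measure 128 mm over their backs; the gripper's body (75 mm by 189 mm) begins 69 mm behind the grasp point.
Start: joints at [1.197, 0.468, -0.012, 1.603, 0.006, 1.071, -0.056], TCP at [0.211, -0.615, 0.215] pointing down, gripper open.
Joint ranges: [-2.53, 2.53], [-0.31, 2.02], [-1.57, 1.55], [0.28, 2.44], [-1.29, 4.43], [0.15, 1.84], [-2.92, 2.92]. Speed limits (rad/s): [2.57, 2.57, 3.14, 3.14, 3.14, 3.14, 3.14].

### API

Orientations are given as [roll, pitch, yaw] about the fixed x, y, z axes, in that order (R = Rz(yaw) Ry(pitch) Rx(roll)).
In Python, from bench import manip, snapshot, calibration, workorder, trace, tip_of gives the robot as it stands. The module is installed in compiled form; this text tells all that it offers.
- The arm moves only by the tool move_arm, never from a script. Its argument "moves" is one flat list of numbers, 7 for each row, row after row: the gripper command: -1 is fully open, 1 is shut, values between are in proportion, then the shift along the tool's x, y, z in units of 0.2 m (1.0 is 0.2 m), then the turn, a rotation vector about the tool's x, y, z in units of 30 degrees (1.0 is 30 degrees). In form: [gripper, tx, ty, tz, wx, wy, wz, gripper, tx, ty, tz, wx, wy, wz, ...]. A call has 1 to 12 rows; each row is the pose to reach, as a shift and turn from the pose commanded when the call began, along the tool's axes at that moment; what a row does not reach only later rows make up. A row lasts 1/12 s, in which the tool goes at most 41.7 mm and 7.16 degrees, less where a joint would pass 70% of its speed; a pose out of reach is approached as far as the arm can. A call with a number of a shift or a turn outside -1 to 1 is refused whole. A call with a gripper value outside its range is refused whole. The fingers move at their own pace and stop on an object; "newtons" is the grip in N (left out, the last holds). Time passes only in rows, so rows that repeat a pose let the fingers close. It gives the time, the measured TCP pose, the force and the opening at its end, in the units of the state.
- manip.get_state(): the state, without advancing time (a new reading comes with each control period).
- snapshot(name): name is "scene" or "side" or "wrist"; returns (picture, depth): 400x640x3 uint8, red, green, blue; 400x640 float32, m along the optical axis (not along the pixel's ray), 0 where there is no reading.
- calibration(name): a dict with "fx", "fy", "cx", "cy" (pixels), "eye" and "attitude" of the camera in the world; the wrist camera has in their place "hand_eye" (4x4, takes a point from camera to tool coordinates, whose origin is the TCP and whose axes are the tool frame's). Camera axes: x right, y up, looking along -z (the intrinsics and any distortion apply to the point x, -y, -z); pixel columns grow to the right and rows downward; lengths in m; the calibration is good to about 2 mm. A picture is of the moment at which its call begins: read the wrist's pose just before it. calibration takes no time and is no camera call.
- workorder.job_done(): hands the job in, once; it reports no verdict.
Trained networks look in the newest picture that a camera, given by its name, has taken for a name from the list of things; names that differ only in an ending like _2 or _b are one class to them, and where a whole thing is asked for, a point or a joint stands for the part that bears it (a point fixed in the world has none). Each returns a list of dicts, best first, with "score" (0 to 1); they miss things now and then, are a little off and sometimes report something else, mostly with a low value. They report only what shows in the picture. A call takes as long as a camera call.
- trace(camera, query): "mask" (400x640 bool, what is visible of it) and "box" ([left, top, right, bottom] in pixels, round what is visible of it).
- tip_of(camera, query): "point" ([column, row] in pixels: a listed point, or the origin of a listed thing).
The state is a dict: "clock": time; "joint_pos": joint angles; "dq": joint speeds; "joint_torque": joint torques, N m; "tool_pos": TCP position; "tcp_rot": TCP orientation; "ft_force": force on the tool from outside, world axes, zero at the start; "ft_torque": the same for the moment, N m; "width": opening from 0.0 (shut) to 1.0 (fully open).
Only numpy, scipy, OpenCV 4.12 (cv2) and the standard library are available. Lean on these libraries where they do the work, as an engineer would, in place of code of your own. Each camera call takes 0.05 s, during which the arm holds its last target.

### The job

Four printer motors lie on kit plates waiting for their shaft couplers, the aluminium cylinders standing on the bench. Give every motor the coupler of its size, the smallest coupler to the smallest motor and so on up to the largest, standing each one upright in the middle of the round black pad in front of its motor. Leave the black handwheel and the brass nut that stand among the couplers where they are.

Things in the scene. Friction and masses are not known exactly. Their poses are not given: they have to be found in the camera images.
- coupler_tiny_center (a point): The smallest of four shaft couplers: a plain bright aluminium cylinder standing upright loose on the bench, 16 mm in diameter and 24 mm tall, with a small dark bore in the middle of its top and thin dark cuts round its waist. The point is its centre, half-way up (12 mm above what it stands on); z is its axis, up. Turn about z does not matter.
- coupler_small_center (a point): The second smallest of four shaft couplers: a plain bright aluminium cylinder standing upright loose on the bench, 25 mm in diameter and 35 mm tall, with a small dark bore in the middle of its top and thin dark cuts round its waist. The point is its centre, half-way up (17.5 mm above what it stands on); z is its axis, up. Turn about z does not matter.
- coupler_medium_center (a point): The second largest of four shaft couplers: a plain bright aluminium cylinder standing upright loose on the bench, 35 mm in diameter and 48 mm tall, with a small dark bore in the middle of its top and thin dark cuts round its waist. The point is its centre, half-way up (24 mm above what it stands on); z is its axis, up. Turn about z does not matter.
- coupler_large_center (a point): The largest of four shaft couplers: a plain bright aluminium cylinder standing upright loose on the bench, 48 mm in diameter and 62 mm tall, with a small dark bore in the middle of its top and thin dark cuts round its waist. The point is its centre, half-way up (31 mm above what it stands on); z is its axis, up. Turn about z does not matter.
- pad_tiny (a point): Top centre, 9 mm above the bench, of the black pad (64 mm across) on the fixed rimless plate (210 x 100, 6 thick) of the smallest motor. x points to the motor (20 mm square, 26 long, black, aluminium ends, top 26 above the bench): its face is 85 from the pad's centre, its shaft's tip 67. y: across the plate, nothing stands there beside the pad; z: up. The plate reaches 45 to -x, 165 to +x.
- pad_small (a point): Top centre, 9 mm above the bench, of the black pad (64 mm across) on the fixed rimless plate (210 x 100, 6 thick) of the second smallest motor. x points to the motor (28 mm square, 45 long, black, aluminium ends, top 34 above the bench): its face is 85 from the pad's centre, its shaft's tip 67. y: across the plate, nothing stands there beside the pad; z: up. The plate reaches 45 to -x, 165 to +x.
- pad_medium (a point): Top centre, 9 mm above the bench, of the black pad (64 mm across) on the fixed rimless plate (210 x 100, 6 thick) of the second largest motor. x points to the motor (42 mm square, 60 long, black, aluminium ends, top 48 above the bench): its face is 85 from the pad's centre, its shaft's tip 67. y: across the plate, nothing stands there beside the pad; z: up. The plate reaches 45 to -x, 165 to +x.
- pad_large (a point): Top centre, 9 mm above the bench, of the black pad (64 mm across) on the fixed rimless plate (210 x 100, 6 thick) of the largest motor. x points to the motor (57 mm square, 76 long, black, aluminium ends, top 63 above the bench): its face is 85 from the pad's centre, its shaft's tip 67. y: across the plate, nothing stands there beside the pad; z: up. The plate reaches 45 to -x, 165 to +x.
- handwheel_center (a point): Not to be moved: a black toothed bed-levelling handwheel lying flat and loose among the couplers, 50 mm across, 17 mm high. The point is its centre, half-way up.
- nut_center (a point): Not to be moved: a brass lead-screw nut standing loose among the couplers on its 34 mm flange, with an 18 mm round neck above, 22 mm high in all. The point is its centre, half-way up.

How it is judged:
At the end, for the whole second after the job is handed in: Each of the four couplers stands upright (within 0.1 rad), at rest and released, on the pad of the motor of its rank in size, its axis within 12 mm of the pad's centre and its foot on the pad (within 4 mm); the handwheel and the nut are within 20 mm of where they began (horizontal distance between coupler_tiny_center and pad_tiny below 0.012 m and z of coupler_tiny_center in the frame of pad_tiny between 0.008 and 0.016 m and angle between each of coupler_tiny_center, coupler_small_center, coupler_medium_center, coupler_large_center's own z axis and vertical below 0.1 rad and linear speed of each of coupler_tiny, coupler_small, coupler_medium, coupler_large below 0.02 m/s and contact force between each of coupler_tiny, coupler_small, coupler_medium, coupler_large and the fingers below 0.05 N and horizontal distance between coupler_small_center and pad_small below 0.012 m and z of coupler_small_center in the frame of pad_small between 0.0135 and 0.0215 m and horizontal distance between coupler_medium_center and pad_medium below 0.012 m and z of coupler_medium_center in the frame of pad_medium between 0.02 and 0.028 m and horizontal distance between coupler_large_center and pad_large below 0.012 m and z of coupler_large_center in the frame of pad_large between 0.027 and 0.035 m and distance of each of handwheel_center, nut_center from where it was at the start of the episode below 0.02 m); the robot touches nothing.
It fails at once if the black handwheel is moved by more than 20 mm (distance of handwheel_center from where it was at the start of the episode above 0.02 m).
It fails at once if the brass nut is moved by more than 20 mm (distance of nut_center from where it was at the start of the episode above 0.02 m).
It also fails if it takes over 115 s, if anything falls off the work surface, if the arm or the gripper's body presses on something with over 40 N, if the wrist force passes 120 N, or if a joint passes its speed limit or range.

## Working session

There is one attempt and no reset: what is moved stays moved. The work goes in short steps, Python scripts to look and compute and a tool call to move; the robot and the scene stay as the last step left them, time stands still between calls to the robot, and variables do not carry over. Pictures are saved under pics/ and viewed, and the job is handed in when it is done.

Besides the shell and the picture viewer there is one more tool, called after "Call:" as name(argument=value, ...) on one line, values as JSON. move_arm: Moves the arm, as the interface text tells. Its arguments: {"type":"object","properties":{"moves":{"type":"array"},"newtons":{"type":"number"}},"required":["moves"]}

```bash
mkdir -p pics
cat > h.py <<'E'
import numpy as np, cv2
from bench import manip, snapshot, calibration, workorder, trace, tip_of
from scipy.spatial.transform import Rotation as R
E
python3 - <<'E'
from h import *
s=manip.get_state(); print({k:np.round(v,3) for k,v in s.items()})
for n in ["scene","side","wrist"]:
    p,d=snapshot(n); cv2.imwrite(f"pics/{n}0.png",p[:,:,::-1]); np.savez(f"{n}0.npz",p=p,d=d)
    print(n,calibration(n))
E
```

```text
{'clock': np.float64(0.0), 'joint_pos': array([ 1.197,  0.468, -0.012,  1.604,  0.006,  1.071, -0.056]), 'dq': array([-0.002, -0.   , -0.002,  0.001,  0.   ,  0.   ,  0.   ]), 'joint_torque': array([ 1.0000e-03, -5.2057e+01, -1.2000e-02, -2.4375e+01, -5.7000e-02,
        1.7000e-02,  0.0000e+00]), 'tool_pos': array([ 0.211, -0.614,  0.214]), 'tcp_rot': array([-1.489,  1.569,  1.983]), 'ft_force': array([ 0.479, -0.476,  0.512]), 'ft_torque': array([ 0.013, -0.05 , -0.043]), 'width': np.float64(0.999)}
scene {'fx': 510.39349393606824, 'fy': 510.39349393606824, 'cx': 323.83077511778424, 'cy': 197.17870771154907, 'eye': array([ 1.1671226 , -0.42396962,  0.91586151]), 'attitude': array([ 0.75196868, -0.01864176,  1.01673049])}
side {'fx': 462.508506043062, 'fy': 462.508506043062, 'cx': 319.9452809913308, 'cy': 200.27396906420745, 'eye': array([ 0.41438835, -0.84231614,  0.54365147]), 'attitude': array([ 1.03722672, -0.00511166, -0.10898794])}
wrist {'fx': 310.3431949851909, 'fy': 310.3431949851909, 'cx': 316.3320184385595, 'cy': 200.2256193182979, 'hand_eye': array([[-2.09167035e-04,  2.37821464e-01, -9.71308863e-01,
        -1.70776379e-01],
       [ 9.99999285e-01,  1.19305363e-03,  7.67694791e-05,
         8.06873322e-04],
       [ 1.17708100e-03, -9.71308153e-01, -2.37821543e-01,
        -6.58915791e-02],
       [ 0.00000000e+00,  0.00000000e+00,  0.00000000e+00,
         1.00000000e+00]])}
```

View pics/scene0.png

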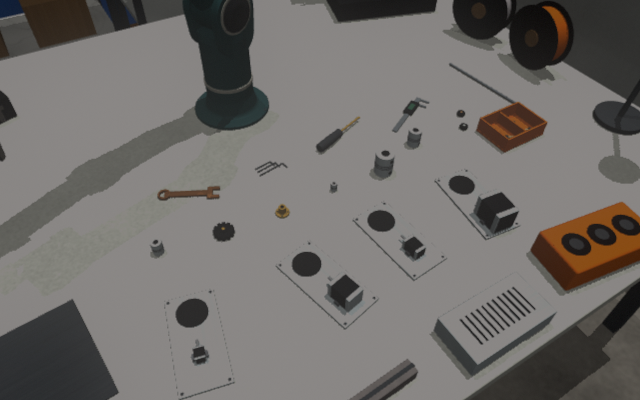

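View pics/side0.png

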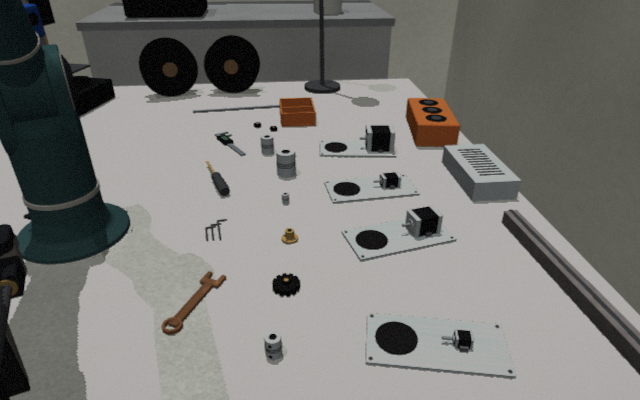

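View pics/wrist0.png

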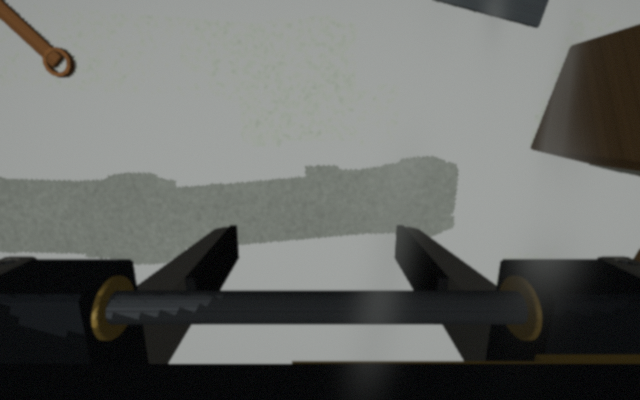

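```bash
cat >> h.py <<'E'
def cam(n):
    c=calibration(n); return c, R.from_euler('xyz',c['attitude']).as_matrix(), c['eye']
def ray(n,uv):
    c,M,e=cam(n); v=np.array([(uv[0]-c['cx'])/c['fx'],-(uv[1]-c['cy'])/c['fy'],-1.0]); return e,M@v
def plane(n,uv,z):
    e,v=ray(n,uv); t=(z-e[2])/v[2]; return e+t*v
def proj(n,P):
    c,M,e=cam(n); q=M.T@(np.array(P)-e); return np.array([c['cx']+c['fx']*q[0]/-q[2], c['cy']-c['fy']*q[1]/-q[2]])
Z=dict(coupler_tiny_center=.012,coupler_small_center=.0175,coupler_medium_center=.024,coupler_large_center=.031,pad_tiny=.009,pad_small=.009,pad_medium=.009,pad_large=.009,handwheel_center=.0085,nut_center=.011)
E
python3 - <<'E'
from h import *
for k,z in Z.items():
    for n in ["scene","side"]:
        for r in tip_of(n,k)[:3]:
            print(k,n,round(r['score'],2),np.round(r['point'],1),np.round(plane(n,r['point'],z),4))
print(manip.get_state()['clock'])
E
```

```text
coupler_tiny_center scene 0.37 [331.9 186. ] [0.435  0.0724 0.012 ]
coupler_tiny_center side 0.55 [287.  199.3] [0.4412 0.0639 0.012 ]
coupler_small_center scene 0.52 [330.4 185.4] [0.4358 0.0673 0.0175]
coupler_small_center scene 0.48 [156.6 245.3] [ 0.3965 -0.3598  0.0175]
coupler_small_center side 0.71 [270.6 349.5] [ 0.3968 -0.3717  0.0175]
coupler_small_center side 0.17 [340.6 190.3] [0.5666 0.0833 0.0175]
coupler_medium_center scene 0.75 [412.2 135.1] [0.3929 0.3567 0.024 ]
coupler_medium_center side 0.6 [264.3 142.1] [0.3924 0.3661 0.024 ]
coupler_large_center scene 0.69 [381.3 162.3] [0.4434 0.2152 0.031 ]
coupler_large_center scene 0.69 [329.6 185.3] [0.4455 0.0584 0.031 ]
coupler_large_center side 0.63 [286.  160.3] [0.447 0.228 0.031]
coupler_large_center side 0.52 [344.8 187.5] [0.5742 0.0715 0.031 ]
pad_tiny scene 0.72 [189.9 312.3] [ 0.5856 -0.3591  0.009 ]
pad_tiny scene 0.43 [379.5 222.2] [0.589  0.1063 0.009 ]
pad_tiny side 0.59 [394.6 337.7] [ 0.5835 -0.3608  0.009 ]
pad_small side 0.68 [343.5 189.7] [0.5763 0.1004 0.009 ]
pad_medium scene 0.61 [304.4 264.1] [ 0.6018 -0.1038  0.009 ]
pad_medium side 0.67 [374.1 240.2] [ 0.6056 -0.1086  0.009 ]
pad_large scene 0.6 [460.8 187.6] [0.6015 0.3477 0.009 ]
pad_large side 0.87 [335.7 146.1] [0.5929 0.3529 0.009 ]
handwheel_center scene 0.9 [220.8 230.7] [ 0.423  -0.2203  0.0085]
handwheel_center side 0.91 [281.3 283.6] [ 0.4176 -0.219   0.0085]
nut_center scene 0.59 [282.2 210.4] [ 0.4422 -0.0715  0.011 ]
nut_center side 0.7 [291.1 237.2] [ 0.4422 -0.0844  0.011 ]
nut_center side 0.2 [269.8 142.5] [0.4075 0.392  0.011 ]
1.15
```

```bash
cat > m.py <<'E'
from h import *
def cloud(n,d):
    c,M,e=cam(n); v,u=np.mgrid[0:400,0:640]
    q=np.stack([(u-c['cx'])/c['fx']*d,-(v-c['cy'])/c['fy']*d,-d],-1)
    return q@M.T+e
for n in ["scene","side"]:
    f=np.load(f"{n}0.npz"); g=cv2.cvtColor(f['p'],cv2.COLOR_RGB2GRAY)
    W=cloud(n,f['d'])
    print(n,"bench z",[round(float(np.median(W[...,2][(abs(W[...,0]-x)<.02)&(abs(W[...,1]-y)<.02)&(f['d']>0)])),4) for x,y in [(.5,-.2),(.5,.2),(.33,.15)]])
    for k,P in dict(tiny=(.585,-.36),small=(.58,.103),medium=(.604,-.106),large=(.598,.35)).items():
        uv=proj(n,[*P,.009]); m=np.zeros_like(g); x0,y0=(uv-45).astype(int); 
        th=60
        m[max(y0,0):y0+90,max(x0,0):x0+90]=(g[max(y0,0):y0+90,max(x0,0):x0+90]<th)
        num,l,st,ce=cv2.connectedComponentsWithStats(m)
        i=l[int(uv[1]),int(uv[0])]; cs,_=cv2.findContours((l==i).astype(np.uint8),0,cv2.CHAIN_APPROX_NONE)
        c=max(cs,key=len)[:,0,:]
        Q=np.array([plane(n,p,.009)[:2] for p in c])
        A=np.c_[2*Q,np.ones(len(Q))]; s=np.linalg.lstsq(A,(Q**2).sum(1),rcond=None)[0]
        print('pad',k,i,np.round(s[:2],4),'r',round(float(np.sqrt(s[2]+s[0]**2+s[1]**2)),4), st[i])
    for k,P in dict(tiny=(.438,.067,.024),small=(.397,-.366,.035),medium=(.393,.362,.048),large=(.445,.222,.062)).items():
        near=(np.hypot(W[...,0]-P[0],W[...,1]-P[1])<.04)&(f['d']>0)
        Zs=W[...,2][near&(W[...,2]>.008)]
        print('coup',k,len(Zs),'zmax',np.round(np.percentile(Zs,[50,90,98]),4),end=' ')
        t=near&(abs(W[...,2]-np.percentile(Zs,95))<.004); q=W[t]
        print(len(q),'top centre',np.round((q[:,:2].min(0)+q[:,:2].max(0))/2,4),'mean',np.round(q[:,:2].mean(0),4),'ext',np.round(np.ptp(q[:,:2],0),4))
    for k,P in dict(tiny=(.585,-.36),small=(.58,.103),medium=(.604,-.106),large=(.598,.35)).items():
        r=np.hypot(W[...,0]-P[0],W[...,1]-P[1]); near=(r<.19)&(r>.06)&(f['d']>0)&(W[...,2]>.015)&(W[...,0]>P[0])
        q=W[near]; print('motor',k,len(q),'z95',np.round(np.percentile(q[:,2],95),4), np.round(np.median(q[q[:,2]>np.percentile(q[:,2],70)],0),4))
E
python3 m.py
```

```text
scene bench z [0.0009, 0.0009, 0.0007]
pad tiny 1 [ 0.5873 -0.356 ] r 0.0305 [176 299  32  28 693]
pad small 4 [0.5858 0.1124] r 0.0301 [368 211  27  20 427]
pad medium 1 [ 0.6025 -0.0994] r 0.0304 [293 252  28  24 541]
pad large 4 [0.5936 0.3565] r 0.03 [449 176  25  18 347]
coup tiny 52 zmax [0.0206 0.0258 0.0276] 20 top centre [0.4406 0.0729] mean [0.4407 0.0729] ext [0.0139 0.014 ]
coup small 178 zmax [0.0323 0.0372 0.0382] 75 top centre [ 0.4037 -0.3614] mean [ 0.4022 -0.3613] ext [0.0269 0.0231]
coup medium 230 zmax [0.04   0.05   0.0522] 80 top centre [0.4034 0.3529] mean [0.4035 0.3531] ext [0.0341 0.0348]
coup large 482 zmax [0.0527 0.0636 0.0653] 174 top centre [0.4477 0.2191] mean [0.4479 0.2186] ext [0.0482 0.0457]
motor tiny 205 z95 0.029 [ 0.6849 -0.3787  0.0278]
motor small 348 z95 0.0366 [0.6972 0.1186 0.0356]
motor medium 850 z95 0.0512 [ 0.7147 -0.0766  0.05  ]
motor large 1223 z95 0.0656 [0.7172 0.3395 0.0645]
side bench z [-0.0004, -0.0012, -0.0009]
pad tiny 2 [ 0.5858 -0.36  ] r 0.0309 [ 376  322   41   32 1049]
pad small 6 [0.584  0.1071] r 0.0296 [334 182  26  13 265]
pad medium 4 [ 0.6005 -0.1042] r 0.0304 [356 230  31  19 460]
pad large 7 [0.5914 0.3484] r 0.0288 [325 143  22   9 157]
coup tiny 57 zmax [0.0189 0.0242 0.0248] 25 top centre [0.4351 0.0712] mean [0.4358 0.0692] ext [0.0138 0.0169]
coup small 389 zmax [0.0317 0.0354 0.0364] 193 top centre [ 0.3998 -0.3645] mean [ 0.3997 -0.3652] ext [0.0232 0.0251]
coup medium 205 zmax [0.0336 0.0467 0.0477] 61 top centre [0.3982 0.3506] mean [0.3984 0.3492] ext [0.033  0.0363]
coup large 480 zmax [0.0433 0.0612 0.0623] 139 top centre [0.4448 0.2169] mean [0.4445 0.2139] ext [0.045  0.0499]
motor tiny 324 z95 0.027 [ 0.6795 -0.3811  0.0265]
motor small 255 z95 0.0344 [0.6898 0.1158 0.0335]
motor medium 817 z95 0.0486 [ 0.7091 -0.0794  0.0479]
motor large 681 z95 0.0629 [0.7129 0.3359 0.0618]
```

Run:
```python
import cv2
p=cv2.imread("pics/scene0.png"); cv2.imwrite("pics/z1.png",cv2.resize(p[100:330,130:530],None,fx=2,fy=2,interpolation=2))
```

```text
(no output)
```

View pics/z1.png

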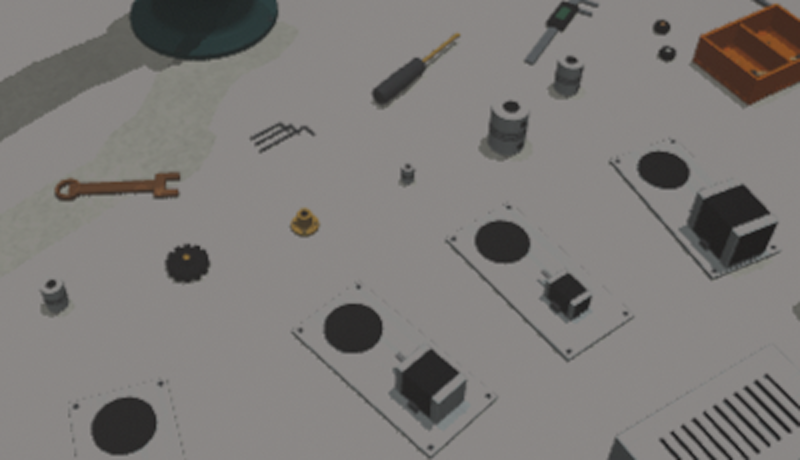

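```bash
cat > plan.py <<'E'
from h import *
import sys
def plan(x,y,z,yawdeg=None):
    s=manip.get_state(); p=np.array(s['tool_pos']); M=R.from_euler('xyz',s['tcp_rot']).as_matrix()
    d=M.T@(np.array([x,y,z])-p)
    # desired: tool x down, tool y in direction yaw (world)
    best=None
    cands=[M] if yawdeg is None else []
    if yawdeg is not None:
        for a in (yawdeg,yawdeg+180):
            a=np.radians(a); X=np.array([0,0,-1.]); Y=np.array([np.cos(a),np.sin(a),0]); cands.append(np.c_[X,Y,np.cross(X,Y)])
    ws=[R.from_matrix(M.T@D).as_rotvec(degrees=True) for D in cands]
    w=min(ws,key=np.linalg.norm)
    print('t',round(float(s['clock']),2),'pos',np.round(p,4),'jawdir',np.round(M[:,1],3),'xdir',np.round(M[:,0],3),'width',round(float(s['width']),3),'F',np.round(s['ft_force'],1))
    print('shift units',np.round(d/.2,3),'rows',round(float(np.linalg.norm(d)/.0417),1),'turn',np.round(w/30,3),'| all',[np.round(q/30,2) for q in ws],'j7',np.round(s['joint_pos'],2))
if __name__=='__main__': plan(*map(float,sys.argv[1:]))
E
python3 plan.py .401 -.363 .2 90; sed -i 's/x/x/' plan.py
```

```text
t 1.15 pos [ 0.2111 -0.6148  0.2146] jawdir [ 0.325 -0.946  0.   ] xdir [-0. -0. -1.] width 0.997 F [-0.8  0.2  0.3]
shift units [ 0.073 -0.882 -1.307] rows 7.6 turn [ 0.632  0.    -0.   ] | all [array([-5.37,  0.  ,  0.  ]), array([ 0.63,  0.  , -0.  ])] j7 [ 1.2   0.47 -0.01  1.6   0.01  1.07 -0.06]
```

Call:
move_arm(moves=[-1, 0.05, -0.66, -0.98, 0.63, 0, 0, -1, 0.05, -0.66, -0.98, 0.63, 0, 0, -1, 0.05, -0.66, -0.98, 0.63, 0, 0, -1, 0.05, -0.66, -0.98, 0.63, 0, 0, -1, 0.05, -0.66, -0.98, 0.63, 0, 0, -1, 0.05, -0.66, -0.98, 0.63, 0, 0, -1, 0.05, -0.66, -0.98, 0.63, 0, 0], newtons=20)

```text
clock: 1.73
tool_pos: [0.3587, -0.4201, 0.2046]
tcp_rot: [-2.213, 1.567, 0.94]
ft_force: [0.2, 0.4, 0.6]
width: 0.999
```

```bash
python3 plan.py .401 -.363 .12 90
```

```text
t 1.73 pos [ 0.3587 -0.4201  0.2046] jawdir [ 0.011 -1.    -0.003] xdir [ 0.002  0.003 -1.   ] width 0.999 F [0.2 0.4 0.6]
shift units [ 0.424 -0.282 -0.214] rows 2.7 turn [ 0.021 -0.004  0.005] | all [array([-5.98, -0.01, -0.01]), array([ 0.02, -0.  ,  0.01])] j7 [ 0.84  0.32 -0.04  1.85  0.01  0.97 -0.76]
```

Call:
move_arm(moves=[-1, 0.2, -0.28, -0.21, 0.02, 0, 0, -1, 0.2, -0.28, -0.21, 0.02, 0, 0, -1, 0.2, -0.28, -0.21, 0.02, 0, 0, -1, 0.2, -0.28, -0.21, 0.02, 0, 0])

```text
clock: 2.07
tool_pos: [0.3961, -0.3684, 0.1636]
tcp_rot: [-0.86, 1.569, 2.276]
ft_force: [-0.2, -0.0, -0.0]
width: 1.0
```

```bash
cat > w.py <<'E'
from h import *
import sys
def wrist(name):
    s=manip.get_state(); p=np.array(s['tool_pos']); M=R.from_euler('xyz',s['tcp_rot']).as_matrix()
    pic,d=snapshot('wrist'); cv2.imwrite(f'pics/{name}.png',pic[:,:,::-1]); c=calibration('wrist'); H=np.array(c['hand_eye'])
    v,u=np.mgrid[0:400,0:640]
    q=np.stack([(u-c['cx'])/c['fx']*d,-(v-c['cy'])/c['fy']*d,-d],-1)@H[:3,:3].T+H[:3,3]
    W=q@M.T+p; W[d==0]=np.nan; return s,pic,d,W
def top(W,x,y,h,r=.04):
    m=(np.hypot(W[...,0]-x,W[...,1]-y)<r)&(abs(W[...,2]-h)<.004); q=W[m]
    if len(q)<10: print('few',len(q)); return
    print(len(q),'mid',np.round((q.min(0)+q.max(0))/2,4),'mean',np.round(q.mean(0),4),'ext',np.round(np.ptp(q,axis=0),4))
if __name__=='__main__':
    s,pic,d,W=wrist(sys.argv[1]); print(np.round(s['tool_pos'],4),'bench',np.nanmedian(W[...,2]))
    top(W,*map(float,sys.argv[2:5]))
E
python3 w.py w1 .401 -.363 .035; python3 plan.py .401 -.363 .015 90
```

```text
[ 0.3961 -0.3684  0.1636] bench 0.001558427017332692
488 mid [ 0.4002 -0.3629  0.0346] mean [ 0.4005 -0.3627  0.0357] ext [0.0243 0.0238 0.0069]
t 2.12 pos [ 0.3955 -0.3704  0.1645] jawdir [-0.009 -1.     0.   ] xdir [-0.001 -0.    -1.   ] width 0.999 F [ 0.  -0.6  0.7]
shift units [ 0.747 -0.037 -0.028] rows 3.6 turn [-0.016  0.001 -0.   ] | all [array([ 5.98, -0.  , -0.  ]), array([-0.02,  0.  , -0.  ])] j7 [ 0.74  0.35 -0.06  1.91  0.03  0.88 -0.91]
```

View pics/w1.png

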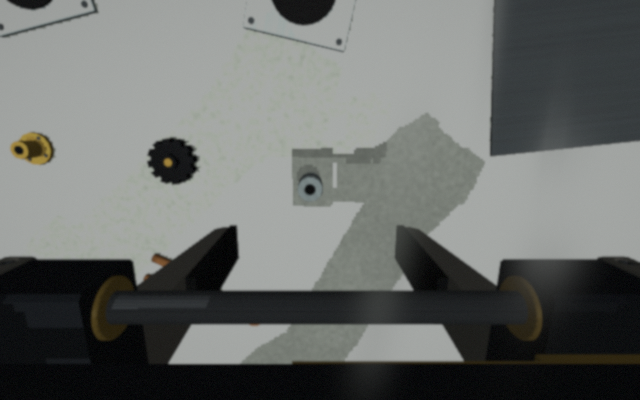

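Call:
move_arm(moves=[-1, 0.35, -0.037, -0.028, 0, 0, 0, -1, 0.6, -0.037, -0.028, 0, 0, 0, -1, 0.78, -0.037, -0.028, 0, 0, 0, -1, 0.78, -0.037, -0.028, 0, 0, 0, -1, 0.78, -0.037, -0.028, 0, 0, 0, 1, 0.78, -0.037, -0.028, 0, 0, 0, 1, 0.78, -0.037, -0.028, 0, 0, 0, 1, 0.78, -0.037, -0.028, 0, 0, 0, 1, 0.78, -0.037, -0.028, 0, 0, 0, 1, 0.78, -0.037, -0.028, 0, 0, 0, 1, 0.78, -0.037, -0.028, 0, 0, 0, 1, 0.78, -0.037, -0.028, 0, 0, 0], newtons=20)

```text
clock: 3.12
tool_pos: [0.4016, -0.3632, 0.0094]
tcp_rot: [2.409, 1.569, -0.742]
ft_force: [0.6, 0.3, 0.2]
width: 0.516
```

```bash
python3 plan.py .585 .11 .16 90
```

```text
t 3.12 pos [ 0.4016 -0.3632  0.0094] jawdir [-0.01  -1.     0.001] xdir [ 0.001 -0.001 -1.   ] width 0.516 F [0.6 0.3 0.2]
shift units [-0.754 -2.374 -0.895] rows 12.7 turn [-0.018 -0.002 -0.002] | all [array([ 5.98, -0.  ,  0.  ]), array([-0.02, -0.  , -0.  ])] j7 [ 0.71  0.59 -0.05  1.99  0.05  0.56 -0.95]
```

Call:
move_arm(moves=[1, 0, 0, 0, 0, 0, 0, 1, 0, 0, 0, 0, 0, 0, 1, 0, 0, 0, 0, 0, 0, 1, 0, 0, 0, 0, 0, 0, 1, 0, 0, 0, 0, 0, 0, 1, 0, 0, 0, 0, 0, 0, 1, -0.3, 0, 0, 0, 0, 0, 1, -0.6, 0, 0, 0, 0, 0, 1, -0.7, 0, 0, 0, 0, 0])

```text
clock: 3.87
tool_pos: [0.4004, -0.3622, 0.1339]
tcp_rot: [-0.692, 1.568, 2.44]
ft_force: [1.0, -1.0, -1.2]
width: 0.266
```

```bash
python3 plan.py .585 .11 .15 90
```

```text
t 3.87 pos [ 0.4004 -0.3622  0.1339] jawdir [-0.01  -1.    -0.002] xdir [-0.002  0.002 -1.   ] width 0.266 F [ 1.  -1.  -1.2]
shift units [-0.078 -2.37  -0.9  ] rows 12.2 turn [-0.018  0.005  0.004] | all [array([ 5.98,  0.01, -0.01]), array([-0.02,  0.  ,  0.  ])] j7 [ 0.72  0.39 -0.06  1.94  0.03  0.82 -0.94]
```

Call:
move_arm(moves=[1, -0.05, -0.2, -0.08, 0, 0, 0, 1, -0.08, -0.4, -0.15, 0, 0, 0, 1, -0.08, -0.6, -0.22, 0, 0, 0, 1, -0.08, -0.8, -0.3, 0, 0, 0, 1, -0.08, -0.96, -0.36, 0, 0, 0])

```text
clock: 4.28
tool_pos: [0.4755, -0.1697, 0.15]
tcp_rot: [2.818, 1.57, -0.333]
ft_force: [1.3, -0.6, -0.1]
width: 0.268
```

Call:
move_arm(moves=[1, 0, -0.2, -0.08, 0, 0, 0, 1, 0, -0.4, -0.15, 0, 0, 0, 1, 0, -0.6, -0.22, 0, 0, 0, 1, 0, -0.8, -0.3, 0, 0, 0, 1, 0, -0.96, -0.36, 0, 0, 0])

```text
clock: 4.7
tool_pos: [0.5493, 0.0222, 0.1496]
tcp_rot: [-2.188, 1.571, 0.945]
ft_force: [-0.1, -0.7, -0.6]
width: 0.267
```

```bash
python3 plan.py .585 .11 .1 90
```

```text
t 4.7 pos [0.5493 0.0222 0.1496] jawdir [-0.009 -1.    -0.   ] xdir [ 0.  0. -1.] width 0.267 F [-0.1 -0.7 -0.6]
shift units [ 0.248 -0.441 -0.175] rows 2.6 turn [-0.017 -0.     0.   ] | all [array([5.98, 0.  , 0.  ]), array([-0.02, -0.  ,  0.  ])] j7 [ 0.07  0.39 -0.22  1.9   0.11  0.86 -1.78]
```

Call:
move_arm(moves=[1, 0.05, -0.2, -0.08, 0, 0, 0, 1, 0.05, -0.4, -0.15, 0, 0, 0, 1, 0.05, -0.44, -0.175, 0, 0, 0, 1, 0.05, -0.44, -0.175, 0, 0, 0, 1, 0.05, -0.44, -0.175, 0, 0, 0])

```text
clock: 5.12
tool_pos: [0.5843, 0.1074, 0.139]
tcp_rot: [0.539, 1.569, -2.611]
ft_force: [0.5, -1.1, -0.8]
width: 0.263
```

```bash
python3 - <<'E'
from w import *
s,pic,d,W=wrist('w2')
E
python3 plan.py .585 .11 .018 90
```

```text
t 5.17 pos [0.5842 0.1058 0.1391] jawdir [-0.011 -1.     0.001] xdir [-0.001 -0.001 -1.   ] width 0.267 F [-0.3 -0.9 -0.8]
shift units [ 0.605 -0.022 -0.004] rows 2.9 turn [-0.02   0.002 -0.003] | all [array([ 5.98, -0.  , -0.  ]), array([-0.02,  0.  , -0.  ])] j7 [-0.06  0.48 -0.22  1.8   0.13  0.89 -1.93]
```

View pics/w2.png

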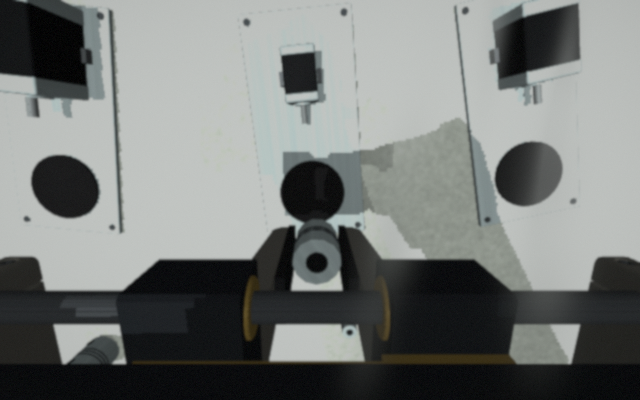

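```bash
cat > wp.py <<'E'
from w import *
def wray(s,uv,z):
    p=np.array(s['tool_pos']); M=R.from_euler('xyz',s['tcp_rot']).as_matrix(); c=calibration('wrist'); H=np.array(c['hand_eye'])
    v=M@H[:3,:3]@np.array([(uv[0]-c['cx'])/c['fx'],-(uv[1]-c['cy'])/c['fy'],-1]); e=M@H[:3,3]+p
    return (e+(z-e[2])/v[2]*v)[:2]
def fitpad(s,pic,uv,th=45,z=.009,verbose=1):
    g=cv2.cvtColor(pic,cv2.COLOR_RGB2GRAY); l=cv2.connectedComponents((g<th).astype(np.uint8))[1]; i=l[uv[1],uv[0]]
    c=max(cv2.findContours((l==i).astype(np.uint8),0,cv2.CHAIN_APPROX_NONE)[0],key=len)[:,0]
    Q=np.array([wray(s,p,z) for p in c])
    best=None
    rng=np.random.default_rng(0)
    for _ in range(400):  # ransac circle
        q=Q[rng.choice(len(Q),3,replace=False)]
        try: a=np.linalg.solve(np.c_[2*q,np.ones(3)],(q**2).sum(1))
        except Exception: continue
        r=np.sqrt(max(a[2]+a[0]**2+a[1]**2,0))
        if not .027<r<.035: continue
        ok=abs(np.hypot(*(Q-a[:2]).T)-r)<.0012
        if best is None or ok.sum()>best.sum(): best=ok
    if best is None: print('nofit'); return
    q=Q[best]; a=np.linalg.lstsq(np.c_[2*q,np.ones(len(q))],(q**2).sum(1),rcond=None)[0]
    print('pad at',np.round(a[:2],4),'r',round(float(np.sqrt(a[2]+a[0]**2+a[1]**2)),4),best.sum(),len(Q))
E
python3 - <<'E'
from wp import *
s=manip.get_state(); pic=cv2.imread('pics/w2.png')[:,:,::-1].copy()
for uv in [(305,191),(65,186),(529,174)]: fitpad(s,pic,uv)
E
```

```text
pad at [0.5849 0.1088] r 0.0302 159 173
pad at [0.5934 0.3524] r 0.0305 171 175
pad at [0.7186 0.3446] r 0.0324 47 2569
```

Call:
move_arm(moves=[1, 0.2, -0.016, -0.003, 0, 0, 0, 1, 0.4, -0.016, -0.003, 0, 0, 0, 1, 0.53, -0.016, -0.003, 0, 0, 0, 1, 0.57, -0.016, -0.003, 0, 0, 0, 1, 0.6, -0.016, -0.003, 0, 0, 0, 1, 0.6, -0.016, -0.003, 0, 0, 0, 1, 0.6, -0.016, -0.003, 0, 0, 0])

```text
clock: 5.75
tool_pos: [0.5866, 0.11, 0.0211]
tcp_rot: [-3.045, 1.568, 0.086]
ft_force: [0.8, 0.5, -0.3]
width: 0.267
```

```bash
python3 plan.py .585 .109 .018 90
```

```text
t 5.75 pos [0.5866 0.11   0.0211] jawdir [-0.011 -1.    -0.   ] xdir [ 0.002  0.    -1.   ] width 0.267 F [ 0.8  0.5 -0.3]
shift units [0.015 0.005 0.008] rows 0.1 turn [-0.021 -0.005  0.   ] | all [array([5.98, 0.  , 0.01]), array([-0.02, -0.  ,  0.  ])] j7 [-0.1   0.64 -0.19  1.85  0.18  0.67 -1.98]
```

Call:
move_arm(moves=[1, 0.01, 0, 0, 0, 0, 0, 1, 0.01, 0, 0, 0, 0, 0, -1, 0.01, 0, 0, 0, 0, 0, -1, 0.01, 0, 0, 0, 0, 0, -1, 0.01, 0, 0, 0, 0, 0, -1, 0.01, 0, 0, 0, 0, 0, -1, 0.01, 0, 0, 0, 0, 0, -1, 0.01, 0, 0, 0, 0, 0, -1, -0.1, 0, 0, 0, 0, 0, -1, -0.25, 0, 0, 0, 0, 0, -1, -0.45, 0, 0, 0, 0, 0, -1, -0.6, 0, 0, 0, 0, 0])

```text
clock: 6.75
tool_pos: [0.5857, 0.1107, 0.1418]
tcp_rot: [-2.801, 1.57, 0.331]
ft_force: [0.9, 0.2, 1.2]
width: 0.967
```

```bash
python3 w.py w3 .585 .109 .044; python3 plan.py .446 .217 .15 90
```

```text
[0.5857 0.1107 0.1418] bench 0.0067454796229525354
590 mid [0.5855 0.1097 0.0435] mean [0.5858 0.1094 0.0447] ext [0.024  0.0241 0.0069]
t 6.8 pos [0.5894 0.1117 0.1479] jawdir [-0.009 -1.    -0.002] xdir [ 0.011  0.002 -1.   ] width 0.994 F [3.4 0.6 3.7]
shift units [-0.017 -0.52   0.722] rows 4.3 turn [-0.018 -0.021  0.004] | all [array([5.98, 0.01, 0.03]), array([-0.02, -0.02,  0.  ])] j7 [-0.07  0.47 -0.23  1.78  0.13  0.89 -1.93]
```

View pics/w3.png

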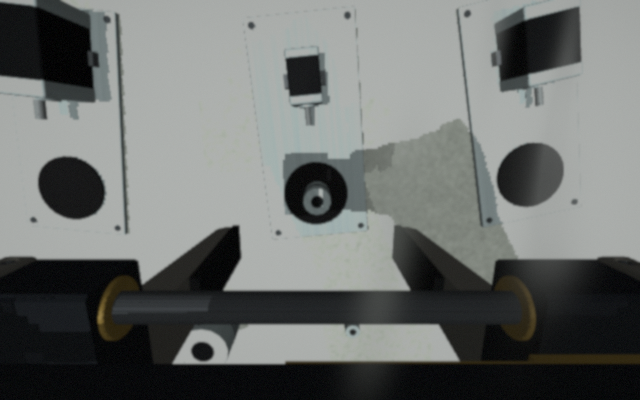

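Call:
move_arm(moves=[-1, -0.02, -0.13, 0.18, -0.02, 0, 0, -1, -0.05, -0.26, 0.36, -0.02, 0, 0, -1, -0.05, -0.4, 0.55, -0.02, 0, 0, -1, -0.05, -0.52, 0.71, -0.02, 0, 0, -1, -0.05, -0.52, 0.71, -0.02, 0, 0, -1, -0.05, -0.52, 0.71, -0.02, 0, 0], newtons=30)

```text
clock: 7.3
tool_pos: [0.4418, 0.2183, 0.1498]
tcp_rot: [-0.745, 1.57, 2.404]
ft_force: [1.0, -0.3, 0.6]
width: 0.997
```

```bash
python3 w.py w4 .446 .217 .062; python3 plan.py .446 .217 .02 90
```

```text
[0.4418 0.2183 0.1498] bench 0.0015103621182715327
2365 mid [0.4458 0.2181 0.0619] mean [0.4463 0.2183 0.0628] ext [0.0472 0.0474 0.0078]
t 7.35 pos [0.444  0.2166 0.1497] jawdir [ 0.004 -1.     0.   ] xdir [ 0.001 -0.    -1.   ] width 0.999 F [-0.1 -0.4  1.1]
shift units [ 0.649 -0.002 -0.009] rows 3.1 turn [ 0.007 -0.001 -0.   ] | all [array([-5.99,  0.  , -0.  ]), array([ 0.01, -0.  , -0.  ])] j7 [-0.26  0.31 -0.3   2.02  0.13  0.82 -2.2 ]
```

View pics/w4.png

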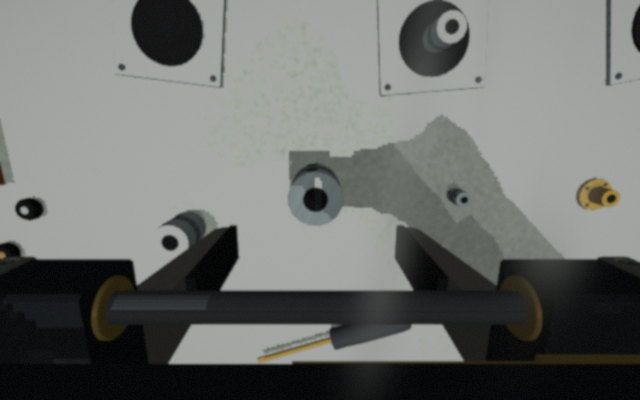

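Call:
move_arm(moves=[-1, 0.2, -0.005, -0.012, 0, 0, 0, -1, 0.4, -0.005, -0.012, 0, 0, 0, -1, 0.58, -0.005, -0.012, 0, 0, 0, -1, 0.64, -0.005, -0.012, 0, 0, 0, 1, 0.64, -0.005, -0.012, 0, 0, 0, 1, 0.64, -0.005, -0.012, 0, 0, 0, 1, 0.64, -0.005, -0.012, 0, 0, 0, 1, 0.64, -0.005, -0.012, 0, 0, 0, 1, 0.64, -0.005, -0.012, 0, 0, 0, 1, 0.64, -0.005, -0.012, 0, 0, 0, 1, 0.64, -0.005, -0.012, 0, 0, 0, 1, 0.64, -0.005, -0.012, 0, 0, 0])

```text
clock: 8.35
tool_pos: [0.4477, 0.2177, 0.0226]
tcp_rot: [-2.585, 1.568, 0.558]
ft_force: [-0.4, 0.7, 6.1]
width: 0.521
```

Call:
move_arm(moves=[1, 0, 0, 0, 0, 0, 0, 1, 0, 0, 0, 0, 0, 0, 1, 0, 0, 0, 0, 0, 0])

```text
clock: 8.6
tool_pos: [0.4477, 0.2177, 0.0226]
tcp_rot: [-2.617, 1.568, 0.526]
ft_force: [-0.4, 1.0, 6.1]
width: 0.519
```

```bash
python3 plan.py .593 .3525 .16 90
```

```text
t 8.6 pos [0.4477 0.2177 0.0226] jawdir [ 0.001 -1.    -0.001] xdir [ 0.002  0.001 -1.   ] width 0.519 F [-0.4  1.   6.1]
shift units [-0.685 -0.674 -0.729] rows 5.8 turn [ 0.002 -0.004  0.002] | all [array([-6.  , -0.  , -0.01]), array([ 0., -0.,  0.])] j7 [-0.32  0.53 -0.24  2.08  0.23  0.55 -2.3 ]
```

Call:
move_arm(moves=[1, -0.15, 0, 0, 0, 0, 0, 1, -0.3, 0, 0, 0, 0, 0, 1, -0.5, 0, 0, 0, 0, 0, 1, -0.66, -0.15, -0.15, 0, 0, 0, 1, -0.66, -0.3, -0.3, 0, 0, 0, 1, -0.66, -0.45, -0.48, 0, 0, 0, 1, -0.66, -0.6, -0.65, 0, 0, 0, 1, -0.66, -0.674, -0.729, 0, 0, 0, 1, -0.66, -0.674, -0.729, 0, 0, 0, 1, -0.66, -0.674, -0.729, 0, 0, 0])

```text
clock: 9.43
tool_pos: [0.5919, 0.3526, 0.151]
tcp_rot: [0.386, 1.567, -2.753]
ft_force: [0.2, -0.7, -3.4]
width: 0.518
```

```bash
python3 -c "
from w import *
wrist('w5')"; python3 plan.py .593 .3525 .0315 90
```

```text
t 9.48 pos [0.5912 0.3513 0.1515] jawdir [ 0.001 -1.     0.002] xdir [-0.004 -0.002 -1.   ] width 0.515 F [ 0.  -0.6 -3.3]
shift units [ 0.6   -0.008 -0.011] rows 2.9 turn [ 0.003  0.007 -0.004] | all [array([-6.  ,  0.01,  0.01]), array([ 0.  ,  0.01, -0.  ])] j7 [-0.4   0.62 -0.27  1.54  0.18  1.02 -2.29]
```

View pics/w5.png

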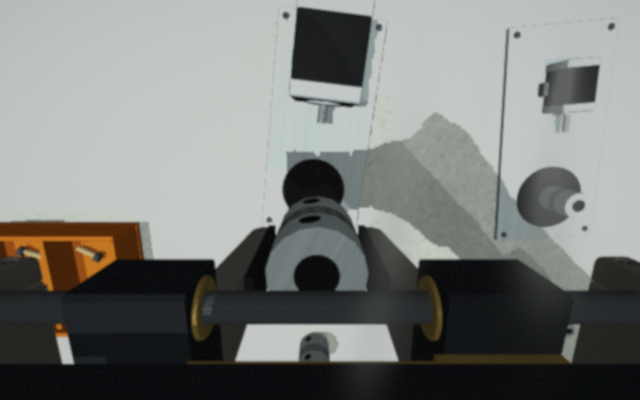

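Call:
move_arm(moves=[1, 0.2, -0.005, -0.01, 0, 0, 0, 1, 0.4, -0.005, -0.01, 0, 0, 0, 1, 0.53, -0.005, -0.01, 0, 0, 0, 1, 0.57, -0.005, -0.01, 0, 0, 0, 1, 0.59, -0.005, -0.01, 0, 0, 0, 1, 0.59, -0.005, -0.01, 0, 0, 0, 1, 0.59, -0.005, -0.01, 0, 0, 0])

```text
clock: 10.07
tool_pos: [0.5956, 0.3534, 0.0379]
tcp_rot: [-2.6, 1.568, 0.543]
ft_force: [0.1, 0.7, -2.5]
width: 0.513
```

```bash
python3 plan.py .593 .3525 .0315 90
```

```text
t 10.07 pos [0.5956 0.3534 0.0379] jawdir [ 0.001 -1.    -0.002] xdir [ 0.003  0.002 -1.   ] width 0.513 F [ 0.1  0.7 -2.5]
shift units [0.032 0.004 0.013] rows 0.2 turn [ 0.001 -0.005  0.003] | all [array([-6.  , -0.  , -0.01]), array([ 0.  , -0.01,  0.  ])] j7 [-0.42  0.75 -0.24  1.58  0.22  0.83 -2.32]
```

Call:
move_arm(moves=[1, 0.012, 0, 0.01, 0, 0, 0, 1, 0.025, 0, 0.01, 0, 0, 0, 1, 0.025, 0, 0.01, 0, 0, 0, 1, 0.025, 0, 0.01, 0, 0, 0])

```text
clock: 10.4
tool_pos: [0.5928, 0.3533, 0.0317]
tcp_rot: [-2.543, 1.569, 0.6]
ft_force: [-1.1, -0.4, 1.2]
width: 0.517
```

Contact (force turned positive). Release and lift.

Call:
move_arm(moves=[-1, 0, 0, 0, 0, 0, 0, -1, 0, 0, 0, 0, 0, 0, -1, 0, 0, 0, 0, 0, 0, -1, 0, 0, 0, 0, 0, 0, -1, 0, 0, 0, 0, 0, 0, -1, -0.1, 0, 0, 0, 0, 0, -1, -0.25, 0, 0, 0, 0, 0, -1, -0.45, 0, 0, 0, 0, 0, -1, -0.6, 0, 0, 0, 0, 0, -1, -0.6, 0, 0, 0, 0, 0, -1, -0.6, 0, 0, 0, 0, 0])

```text
clock: 11.32
tool_pos: [0.5937, 0.3536, 0.1531]
tcp_rot: [-2.623, 1.566, 0.519]
ft_force: [-0.0, -0.9, -0.7]
width: 1.001
```

```bash
python3 w.py w6 .593 .3525 .071; python3 plan.py .4 .351 .13 90
```

```text
[0.5937 0.3536 0.1531] bench 0.0024475526701464023
2422 mid [0.5909 0.3523 0.0707] mean [0.5915 0.3522 0.0718] ext [0.0472 0.0472 0.0073]
t 11.37 pos [0.5925 0.3527 0.1509] jawdir [ 0.001 -1.    -0.   ] xdir [ 0.001  0.    -1.   ] width 0.999 F [ 0.2 -0.3  0.3]
shift units [0.104 0.008 0.963] rows 4.6 turn [ 0.001 -0.001  0.   ] | all [array([-6., -0., -0.]), array([ 0., -0.,  0.])] j7 [-0.4   0.62 -0.27  1.53  0.18  1.01 -2.29]
```

View pics/w6.png

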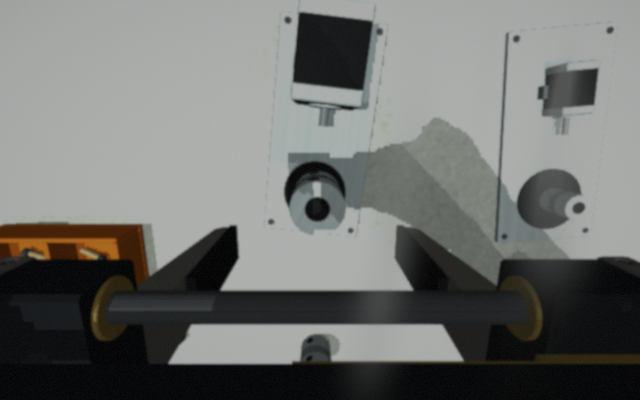

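Call:
move_arm(moves=[-1, 0, 0, 0.2, 0, 0, 0, -1, 0, 0, 0.4, 0, 0, 0, -1, 0, 0, 0.6, 0, 0, 0, -1, 0, 0, 0.8, 0, 0, 0, -1, 0.04, 0.005, 0.96, 0, 0, 0, -1, 0.04, 0.005, 0.96, 0, 0, 0, -1, 0.04, 0.005, 0.96, 0, 0, 0, -1, 0.04, 0.005, 0.96, 0, 0, 0], newtons=25)

```text
clock: 12.03
tool_pos: [0.4009, 0.3512, 0.1417]
tcp_rot: [0.959, 1.57, -2.182]
ft_force: [1.4, -0.9, -0.0]
width: 1.001
```

```bash
python3 w.py w7 .4 .351 .048; python3 plan.py .4 .351 .015 90
```

```text
[0.4009 0.3512 0.1417] bench 0.001499335168575061
1191 mid [0.4    0.354  0.0474] mean [0.4004 0.3539 0.0488] ext [0.0342 0.0335 0.0067]
t 12.08 pos [0.4016 0.3512 0.1419] jawdir [-0.001 -1.     0.001] xdir [-0.    -0.001 -1.   ] width 0.998 F [-0.2  0.5  0.4]
shift units [0.634 0.001 0.008] rows 3.0 turn [-0.001  0.001 -0.001] | all [array([ 6., -0., -0.]), array([-0.,  0., -0.])] j7 [-0.51  0.39 -0.33  1.93  0.17  0.84 -2.5 ]
```

View pics/w7.png

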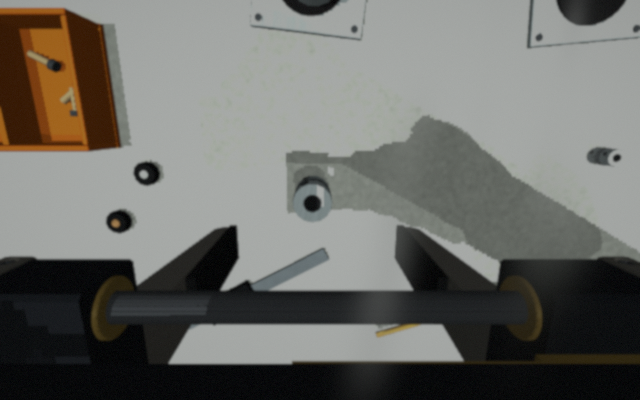

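Run:
```python
from wp import *
s=manip.get_state()
for uv in [(325,252),(310,245),(270,275),(240,290),(118,222),(146,173)]: print(uv,np.round(wray(s,uv,.005),4))
```

```text
(325, 252) [0.3356 0.3411]
(310, 245) [0.3436 0.357 ]
(270, 275) [0.309  0.4006]
(240, 290) [0.2911 0.4343]
(118, 222) [0.3696 0.5561]
(146, 173) [0.4207 0.5203]
```

Call:
move_arm(moves=[-1, 0.2, -0.013, 0.005, 0, 0, 0, -1, 0.4, -0.013, 0.005, 0, 0, 0, -1, 0.56, -0.013, 0.005, 0, 0, 0, -1, 0.62, -0.013, 0.005, 0, 0, 0, 1, 0.62, -0.013, 0.005, 0, 0, 0, 1, 0.62, -0.013, 0.005, 0, 0, 0, 1, 0.62, -0.013, 0.005, 0, 0, 0, 1, 0.62, -0.013, 0.005, 0, 0, 0, 1, 0.62, -0.013, 0.005, 0, 0, 0, 1, 0.62, -0.013, 0.005, 0, 0, 0, 1, 0.62, -0.013, 0.005, 0, 0, 0, 1, 0.62, -0.013, 0.005, 0, 0, 0])

```text
clock: 13.08
tool_pos: [0.3997, 0.3544, 0.0191]
tcp_rot: [-2.553, 1.57, 0.589]
ft_force: [-0.4, -0.5, 1.3]
width: 0.446
```

Call:
move_arm(moves=[1, 0, 0, 0, 0, 0, 0, 1, 0, 0, 0, 0, 0, 0, 1, 0, 0, 0, 0, 0, 0, 1, 0, 0, 0, 0, 0, 0, 1, 0, 0, 0, 0, 0, 0])

```text
clock: 13.5
tool_pos: [0.3996, 0.3544, 0.0188]
tcp_rot: [-2.907, 1.57, 0.236]
ft_force: [-0.5, -0.6, 5.1]
width: 0.374
```

```bash
python3 plan.py .6015 -.102 .17 90
```

```text
t 13.5 pos [0.3996 0.3544 0.0188] jawdir [ 0.001 -1.    -0.   ] xdir [ 0.  0. -1.] width 0.374 F [-0.5 -0.6  5.1]
shift units [-0.756  2.283 -1.008] rows 12.5 turn [ 0.002 -0.001  0.   ] | all [array([-6., -0., -0.]), array([ 0., -0.,  0.])] j7 [-0.57  0.58 -0.27  1.99  0.26  0.6  -2.59]
```

Call:
move_arm(moves=[1, -0.2, 0, 0, 0, 0, 0, 1, -0.4, 0, 0, 0, 0, 0, 1, -0.6, 0.05, -0.02, 0, 0, 0, 1, -0.75, 0.18, -0.08, 0, 0, 0, 1, -0.75, 0.36, -0.16, 0, 0, 0, 1, -0.75, 0.54, -0.24, 0, 0, 0, 1, -0.75, 0.72, -0.32, 0, 0, 0, 1, -0.75, 0.9, -0.4, 0, 0, 0, 1, -0.75, 1.0, -0.45, 0, 0, 0])

```text
clock: 14.25
tool_pos: [0.4907, 0.1492, 0.1681]
tcp_rot: [1.393, 1.569, -1.752]
ft_force: [-0.0, -0.3, -1.3]
width: 0.372
```

Call:
move_arm(moves=[1, 0, 0.18, -0.08, 0, 0, 0, 1, 0, 0.36, -0.16, 0, 0, 0, 1, 0, 0.54, -0.24, 0, 0, 0, 1, 0, 0.72, -0.32, 0, 0, 0, 1, 0, 0.9, -0.4, 0, 0, 0, 1, 0, 1.0, -0.45, 0, 0, 0])

```text
clock: 14.75
tool_pos: [0.5804, -0.0512, 0.1678]
tcp_rot: [1.304, 1.569, -1.842]
ft_force: [0.7, -0.3, -1.0]
width: 0.37
```

```bash
python3 plan.py .6015 -.102 .16 90
```

```text
t 14.75 pos [ 0.5804 -0.0512  0.1678] jawdir [-0.004 -1.     0.002] xdir [-0.001 -0.002 -1.   ] width 0.37 F [ 0.7 -0.3 -1. ]
shift units [ 0.039  0.254 -0.107] rows 1.3 turn [-0.008  0.001 -0.004] | all [array([ 5.99, -0.01, -0.  ]), array([-0.01,  0.  , -0.  ])] j7 [ 0.16  0.42 -0.17  1.81  0.09  0.93 -1.62]
```

Call:
move_arm(moves=[1, 0.04, 0.18, -0.08, 0, 0, 0, 1, 0.04, 0.254, -0.107, 0, 0, 0, 1, 0.04, 0.254, -0.107, 0, 0, 0, 1, 0.04, 0.254, -0.107, 0, 0, 0, 1, 0.04, 0.254, -0.107, 0, 0, 0])

```text
clock: 15.17
tool_pos: [0.6006, -0.0949, 0.16]
tcp_rot: [-0.687, 1.569, 2.457]
ft_force: [-0.4, -0.0, -0.5]
width: 0.375
```

```bash
python3 - <<'E'
from wp import *
s,pic,d,W=wrist('w8'); fitpad(s,pic,(308,185));
E
python3 plan.py .6015 -.102 .028 90
```

```text
pad at [ 0.6013 -0.101 ] r 0.0303 134 171
t 15.22 pos [ 0.6008 -0.0944  0.1603] jawdir [ 0.003 -1.    -0.001] xdir [-0.001  0.001 -1.   ] width 0.373 F [ 0.1  1.1 -0. ]
shift units [ 0.661  0.039 -0.004] rows 3.2 turn [0.006 0.002 0.002] | all [array([-5.99, -0.  ,  0.  ]), array([0.01, 0.  , 0.  ])] j7 [ 0.22  0.47 -0.16  1.75  0.09  0.94 -1.54]
```

View pics/w8.png

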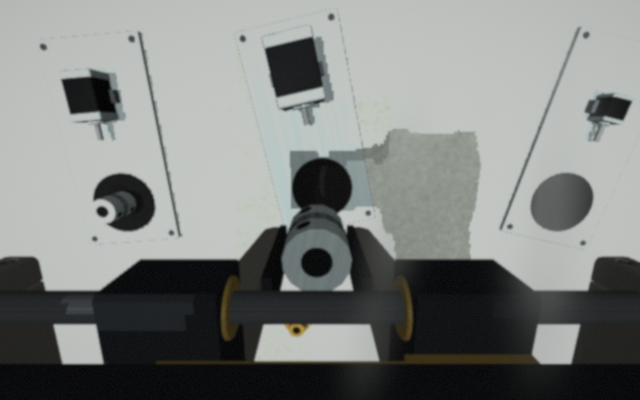

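Call:
move_arm(moves=[1, 0.2, 0.034, -0.003, 0, 0, 0, 1, 0.4, 0.034, -0.003, 0, 0, 0, 1, 0.55, 0.034, -0.003, 0, 0, 0, 1, 0.62, 0.034, -0.003, 0, 0, 0, 1, 0.65, 0.034, -0.003, 0, 0, 0, 1, 0.65, 0.034, -0.003, 0, 0, 0, 1, 0.65, 0.034, -0.003, 0, 0, 0])

```text
clock: 15.8
tool_pos: [0.6032, -0.1026, 0.0321]
tcp_rot: [3.1, 1.568, -0.04]
ft_force: [0.1, -0.6, -1.0]
width: 0.374
```

```bash
python3 plan.py .6014 -.1015 .028 90
```

```text
t 15.8 pos [ 0.6032 -0.1026  0.0321] jawdir [ 0.002 -1.     0.   ] xdir [ 0.002 -0.    -1.   ] width 0.374 F [ 0.1 -0.6 -1. ]
shift units [ 0.02  -0.006  0.009] rows 0.1 turn [ 0.003 -0.005 -0.   ] | all [array([-6.  ,  0.  , -0.01]), array([ 0., -0., -0.])] j7 [ 0.21  0.64 -0.13  1.81  0.12  0.7  -1.55]
```

Call:
move_arm(moves=[1, 0.01, -0.005, 0.005, 0, 0, 0, 1, 0.02, -0.005, 0.005, 0, 0, 0, 1, 0.02, -0.005, 0.005, 0, 0, 0])

```text
clock: 16.05
tool_pos: [0.6019, -0.1021, 0.0279]
tcp_rot: [3.067, 1.568, -0.073]
ft_force: [0.6, 0.4, 0.5]
width: 0.374
```

Call:
move_arm(moves=[-1, 0, 0, 0, 0, 0, 0, -1, 0, 0, 0, 0, 0, 0, -1, 0, 0, 0, 0, 0, 0, -1, 0, 0, 0, 0, 0, 0, -1, 0, 0, 0, 0, 0, 0, -1, -0.1, 0, 0, 0, 0, 0, -1, -0.25, 0, 0, 0, 0, 0, -1, -0.45, 0, 0, 0, 0, 0, -1, -0.6, 0, 0, 0, 0, 0, -1, -0.6, 0, 0, 0, 0, 0, -1, -0.6, 0, 0, 0, 0, 0])

```text
clock: 16.97
tool_pos: [0.6021, -0.1024, 0.1487]
tcp_rot: [2.961, 1.567, -0.18]
ft_force: [-0.7, 0.4, -0.7]
width: 1.0
```

```bash
python3 w.py w9 .6013 -.101 .057; python3 plan.py .438 .071 .13 90
```

```text
[ 0.6021 -0.1024  0.1487] bench 0.0062786549941745845
1213 mid [ 0.6023 -0.1031  0.0566] mean [ 0.6028 -0.103   0.0577] ext [0.0338 0.0333 0.0069]
t 17.02 pos [ 0.6008 -0.1023  0.1468] jawdir [ 0.001 -1.     0.   ] xdir [ 0.001 -0.    -1.   ] width 0.998 F [-0.4  0.3 -1. ]
shift units [ 0.083 -0.867  0.813] rows 5.7 turn [ 0.001 -0.001 -0.001] | all [array([-6.,  0., -0.]), array([ 0., -0., -0.])] j7 [ 0.23  0.48 -0.15  1.76  0.09  0.91 -1.53]
```

View pics/w9.png

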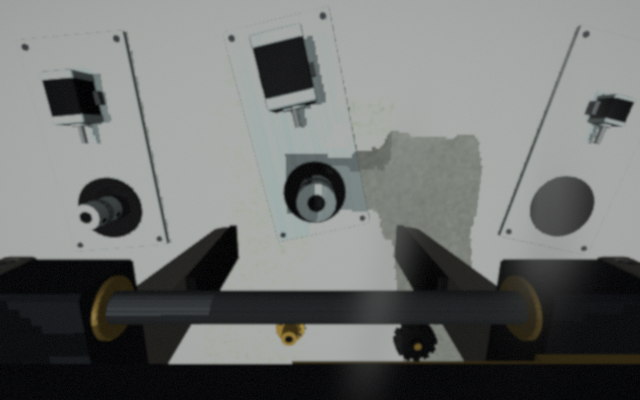

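Call:
move_arm(moves=[-1, 0, -0.14, 0.13, 0, 0, 0, -1, 0, -0.28, 0.26, 0, 0, 0, -1, 0, -0.42, 0.4, 0, 0, 0, -1, 0, -0.56, 0.53, 0, 0, 0, -1, 0.03, -0.7, 0.66, 0, 0, 0, -1, 0.08, -0.865, 0.81, 0, 0, 0, -1, 0.08, -0.865, 0.81, 0, 0, 0, -1, 0.08, -0.865, 0.81, 0, 0, 0, -1, 0.08, -0.865, 0.81, 0, 0, 0], newtons=12)

```text
clock: 17.77
tool_pos: [0.4386, 0.0702, 0.1298]
tcp_rot: [0.358, 1.569, -2.782]
ft_force: [0.9, -1.0, 0.6]
width: 1.001
```

```bash
python3 w.py w10 .438 .071 .024; python3 plan.py .438 .071 .006 90
```

```text
[0.4386 0.0702 0.1298] bench 0.0014702576163635739
237 mid [0.4373 0.0728 0.0234] mean [0.4378 0.0727 0.0247] ext [0.0152 0.0157 0.0068]
t 17.82 pos [0.4393 0.0698 0.1301] jawdir [-0.001 -1.     0.   ] xdir [-0.001 -0.    -1.   ] width 0.998 F [-0.1 -0.7 -0.5]
shift units [ 0.62  -0.006  0.006] rows 3.0 turn [-0.001  0.001 -0.001] | all [array([ 6., -0., -0.]), array([-0.,  0., -0.])] j7 [-0.02  0.26 -0.25  2.15  0.09  0.74 -1.89]
```

View pics/w10.png

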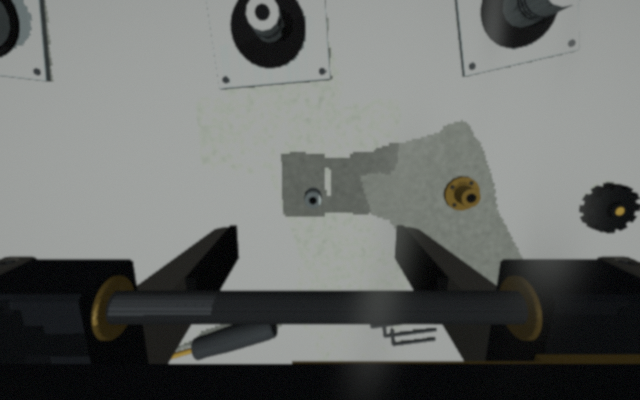

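Call:
move_arm(moves=[-1, 0.2, -0.014, 0.006, 0, 0, 0, -1, 0.38, -0.014, 0.006, 0, 0, 0, -1, 0.52, -0.014, 0.006, 0, 0, 0, -1, 0.6, -0.014, 0.006, 0, 0, 0, 1, 0.615, -0.014, 0.006, 0, 0, 0, 1, 0.615, -0.014, 0.006, 0, 0, 0, 1, 0.615, -0.014, 0.006, 0, 0, 0, 1, 0.615, -0.014, 0.006, 0, 0, 0, 1, 0.615, -0.014, 0.006, 0, 0, 0, 1, 0.615, -0.014, 0.006, 0, 0, 0, 1, 0.615, -0.014, 0.006, 0, 0, 0, 1, 0.615, -0.014, 0.006, 0, 0, 0])

```text
clock: 18.82
tool_pos: [0.4378, 0.0735, 0.0081]
tcp_rot: [-3.039, 1.57, 0.103]
ft_force: [-0.0, 0.6, 0.3]
width: 0.441
```

Call:
move_arm(moves=[1, 0, 0, 0, 0, 0, 0, 1, 0, 0, 0, 0, 0, 0, 1, 0, 0, 0, 0, 0, 0, 1, 0, 0, 0, 0, 0, 0, 1, 0, 0, 0, 0, 0, 0, 1, 0, 0, 0, 0, 0, 0, 1, 0, 0, 0, 0, 0, 0, 1, 0, 0, 0, 0, 0, 0])

```text
clock: 19.48
tool_pos: [0.4375, 0.0735, 0.0075]
tcp_rot: [0.533, 1.571, -2.607]
ft_force: [-0.2, -0.3, 0.9]
width: 0.167
```

```bash
python3 plan.py .5865 -.358 .17 90
```

```text
t 19.48 pos [0.4375 0.0735 0.0075] jawdir [ 0.001 -1.     0.   ] xdir [-0. -0. -1.] width 0.167 F [-0.2 -0.3  0.9]
shift units [-0.812  2.158 -0.743] rows 11.6 turn [ 0.002  0.    -0.   ] | all [array([-6.,  0.,  0.]), array([ 0.,  0., -0.])] j7 [-0.09  0.5  -0.18  2.21  0.2   0.45 -2.  ]
```

Call:
move_arm(moves=[1, -0.2, 0, 0, 0, 0, 0, 1, -0.4, 0, 0, 0, 0, 0, 1, -0.6, 0.05, -0.02, 0, 0, 0, 1, -0.75, 0.18, -0.06, 0, 0, 0, 1, -0.75, 0.36, -0.12, 0, 0, 0, 1, -0.75, 0.54, -0.18, 0, 0, 0, 1, -0.75, 0.72, -0.24, 0, 0, 0, 1, -0.75, 0.9, -0.3, 0, 0, 0, 1, -0.75, 1.0, -0.34, 0, 0, 0])

```text
clock: 20.23
tool_pos: [0.5061, -0.1312, 0.1577]
tcp_rot: [1.91, 1.569, -1.235]
ft_force: [0.7, -0.2, 0.1]
width: 0.167
```

Call:
move_arm(moves=[1, 0, 0.18, -0.06, 0, 0, 0, 1, 0, 0.36, -0.12, 0, 0, 0, 1, 0, 0.54, -0.18, 0, 0, 0, 1, 0, 0.72, -0.24, 0, 0, 0, 1, 0, 0.9, -0.3, 0, 0, 0, 1, 0, 1.0, -0.34, 0, 0, 0])

```text
clock: 20.73
tool_pos: [0.5734, -0.3316, 0.1571]
tcp_rot: [1.403, 1.569, -1.742]
ft_force: [-1.5, 0.1, -0.1]
width: 0.168
```

```bash
python3 plan.py .5865 -.358 .15 90
```

```text
t 20.73 pos [ 0.5734 -0.3316  0.1571] jawdir [-0.003 -1.     0.002] xdir [-0.    -0.002 -1.   ] width 0.168 F [-1.5  0.1 -0.1]
shift units [ 0.036  0.132 -0.066] rows 0.7 turn [-0.006  0.001 -0.004] | all [array([ 5.99, -0.01, -0.  ]), array([-0.01,  0.  , -0.  ])] j7 [ 0.52  0.55 -0.07  1.62  0.05  0.98 -1.14]
```

Call:
move_arm(moves=[1, 0.03, 0.13, -0.066, 0, 0, 0, 1, 0.03, 0.13, -0.066, 0, 0, 0, 1, 0.03, 0.13, -0.066, 0, 0, 0, 1, 0.03, 0.13, -0.066, 0, 0, 0])

```text
clock: 21.07
tool_pos: [0.5867, -0.3513, 0.1509]
tcp_rot: [-0.884, 1.569, 2.259]
ft_force: [0.0, 0.2, -0.1]
width: 0.167
```

```bash
python3 - <<'E'
from wp import *
s,pic,d,W=wrist('w11'); fitpad(s,pic,(308,185));
E
python3 plan.py .5865 -.358 .0165 90
```

```text
pad at [ 0.5867 -0.3578] r 0.0301 165 165
t 21.12 pos [ 0.5869 -0.3508  0.1513] jawdir [ 0.002 -1.    -0.001] xdir [-0.001  0.001 -1.   ] width 0.166 F [0.  0.1 0. ]
shift units [0.674 0.037 0.002] rows 3.2 turn [0.004 0.001 0.002] | all [array([-6., -0.,  0.]), array([0., 0., 0.])] j7 [ 0.54  0.59 -0.07  1.56  0.05  1.   -1.11]
```

View pics/w11.png

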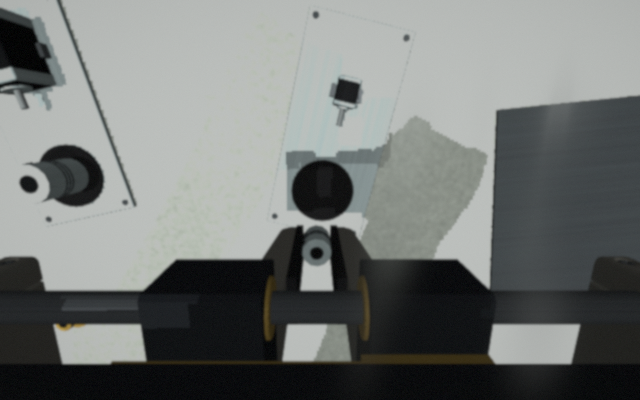

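Pad at pixel (322,190), position agrees with my estimate. Lower.

Call:
move_arm(moves=[1, 0.2, 0.033, 0.002, 0, 0, 0, 1, 0.4, 0.033, 0.002, 0, 0, 0, 1, 0.55, 0.033, 0.002, 0, 0, 0, 1, 0.62, 0.033, 0.002, 0, 0, 0, 1, 0.655, 0.033, 0.002, 0, 0, 0, 1, 0.655, 0.033, 0.002, 0, 0, 0, 1, 0.655, 0.033, 0.002, 0, 0, 0])

```text
clock: 21.7
tool_pos: [0.588, -0.3591, 0.0223]
tcp_rot: [2.695, 1.568, -0.445]
ft_force: [0.8, -0.6, -0.5]
width: 0.168
```

```bash
python3 plan.py .5867 -.358 .0165 90
```

```text
t 21.7 pos [ 0.588  -0.3591  0.0223] jawdir [ 0.001 -1.     0.001] xdir [ 0.002 -0.001 -1.   ] width 0.168 F [ 0.8 -0.6 -0.5]
shift units [ 0.029 -0.005  0.006] rows 0.1 turn [ 0.003 -0.004 -0.002] | all [array([-6.  ,  0.  , -0.01]), array([ 0., -0., -0.])] j7 [ 0.54  0.75 -0.06  1.61  0.06  0.78 -1.11]
```

Call:
move_arm(moves=[1, 0.012, -0.004, 0.004, 0, 0, 0, 1, 0.026, -0.004, 0.004, 0, 0, 0, 1, 0.026, -0.004, 0.004, 0, 0, 0, 1, 0.026, -0.004, 0.004, 0, 0, 0])

```text
clock: 22.03
tool_pos: [0.5867, -0.3585, 0.0166]
tcp_rot: [2.687, 1.569, -0.454]
ft_force: [0.3, 0.2, 2.7]
width: 0.169
```

Call:
move_arm(moves=[-1, 0, 0, 0, 0, 0, 0, -1, 0, 0, 0, 0, 0, 0, -1, 0, 0, 0, 0, 0, 0, -1, 0, 0, 0, 0, 0, 0, -1, 0, 0, 0, 0, 0, 0, -1, -0.1, 0, 0, 0, 0, 0, -1, -0.25, 0, 0, 0, 0, 0, -1, -0.45, 0, 0, 0, 0, 0, -1, -0.65, 0, 0, 0, 0, 0, -1, -0.7, 0, 0, 0, 0, 0, -1, -0.7, 0, 0, 0, 0, 0])

```text
clock: 22.95
tool_pos: [0.5882, -0.3595, 0.1601]
tcp_rot: [2.623, 1.563, -0.517]
ft_force: [0.1, 0.3, -0.1]
width: 0.943
```

```bash
python3 w.py w12 .5867 -.358 .033
python3 - <<'E'
from h import *
for n in ["scene","side"]:
    p,d=snapshot(n); cv2.imwrite(f"pics/{n}9.png",p[:,:,::-1]); np.savez(f"{n}9.npz",p=p,d=d)
    for k in ["handwheel_center","nut_center"]:
        r=tip_of(n,k)
        if r: print(n,k,round(r[0]['score'],2),np.round(r[0]['point'],1))
    c,M,e=cam(n); v,u=np.mgrid[0:400,0:640]
    W=np.stack([(u-c['cx'])/c['fx']*d,-(v-c['cy'])/c['fy']*d,-d],-1)@M.T+e
    for k,P in dict(tiny=(.5867,-.358,.033),small=(.585,.109,.044),medium=(.6013,-.101,.057),large=(.593,.3525,.071)).items():
        t=(np.hypot(W[...,0]-P[0],W[...,1]-P[1])<.04)&(d>0)&(W[...,2]>P[2]-.004); q=W[t]
        if len(q): print(n,k,len(q),np.round((q.min(0)+q.max(0))/2,4))
print(manip.get_state()['clock'])
E
```

```text
[ 0.5882 -0.3595  0.1601] bench 0.004928617379444528
206 mid [ 0.5862 -0.3591  0.0323] mean [ 0.5869 -0.3595  0.0335] ext [0.016  0.0149 0.0065]
scene handwheel_center 0.73 [380.1 221.1]
scene nut_center 0.64 [286.3 208.5]
scene tiny 8531 [ 0.5867 -0.358   0.2967]
scene small 80 [0.5881 0.1103 0.0449]
scene medium 186 [ 0.6042 -0.1027  0.0575]
scene large 232 [0.5931 0.3524 0.072 ]
side handwheel_center 0.67 [285.  282.8]
side nut_center 0.75 [290.7 237.3]
side tiny 8164 [ 0.5842 -0.3615  0.237 ]
side small 51 [0.5831 0.1071 0.0429]
side medium 158 [ 0.6012 -0.1047  0.056 ]
side large 99 [0.589  0.3472 0.0699]
23.3
```

View pics/side9.png

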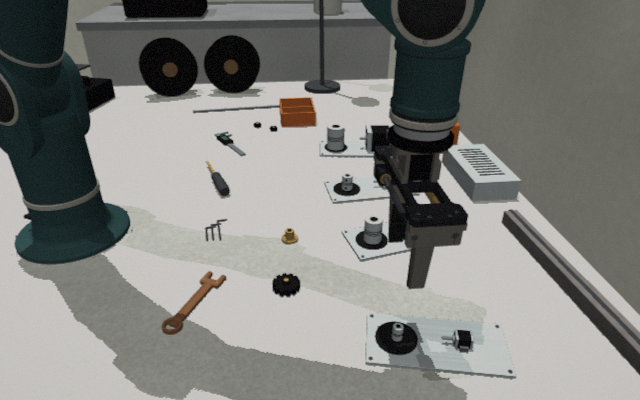

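View pics/w12.png

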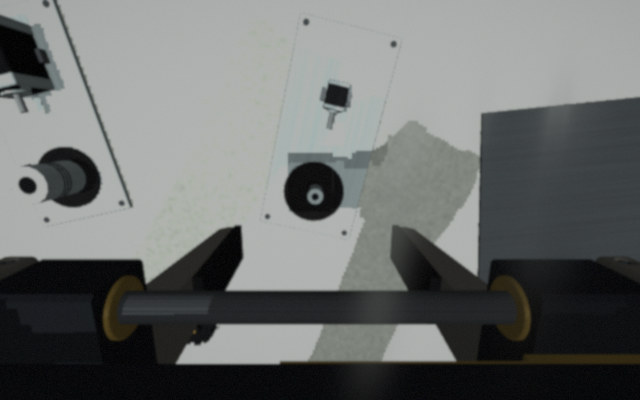

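View pics/scene9.png

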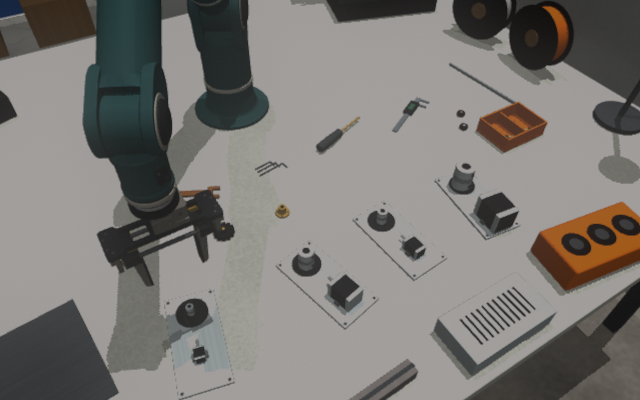

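```bash
python3 -c "
from h import *
print(workorder.job_done(), manip.get_state()['clock'])"
```

```text
the job is handed in; nothing more can be done
the job is handed in; nothing more can be done
```

All four couplers are standing upright and released, each on the pad of its own motor. I handed the job in at about 23.3 s of the 115 s allowed; no verdict was reported.

**Placement:** the wrist camera, checked after each release, put every coupler within about 2.5 mm of its pad's centre (limit 12 mm). Each top was at the height expected for a coupler standing on its pad. The scene and side cameras agree to about 5 mm for the small, medium and large couplers.

**Handwheel and nut:** both look unmoved. In the side view their pixel positions match those at the start to within about 4 px, and the arm never came near them.

**Checks that failed or disagreed:**
- **Handwheel, scene camera:** the network's last result was a false hit, at the small motor's pad, because the arm partly hid the wheel. I relied on the side view instead.
- **Tiny coupler:** the final scene and side depth checks were spoiled because the raised gripper was in the measuring region. Its position rests on the wrist camera and the pictures.

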